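# Press a price-stand insert home with locking pliers

## Task

Slide the wooden price-stand foot, insert end first, along the lower jaw of the bench-mounted locking pliers until it gently touches the stop screw, and let go of it. Press the rubber saddle on the pliers' upper handle down just until they snap over centre and stay locked by themselves, so that the jaw, not the fingers, presses the brass insert fully home; then take the hand off the handle and press the release lever so that they spring open. Use no more force than needed, leave the foot lying in place under the jaw and do not disturb the other goods.

Things in the scene. Friction and masses are not known exactly. Their poses are not given: they have to be found in the camera images.
- pliers: locking pliers screwed flat to the table, 350 mm long. Origin on the table in the centre line, 38 mm in front of the upper handle's pivot; x runs from the handles to the jaws, z up. Lower jaw: a steel tongue 28 mm wide, x 30 to 130 mm, top 12 mm above the table; the foot lies on it lengthwise. Upper jaw, open: x 0 to 66 mm, 18 mm wide, up to 90 mm high, its pad about 56 mm above the table
- stop: steel bracket across the throat of the pliers, x 22 to 30 mm of them, carrying the stop screw: an adjusting screw on the centre line, 25 mm above the table, with a 15 mm round head that looks to +x. It is set differently each time: its face lies anywhere 36 to 45 mm from the pliers' origin; find it by touch. The foot pushed on it with more than 20 N spoils the setting
- pad_point (a point): point on the pliers' centre line where the pad of the closed upper jaw presses, 58 mm from the pliers' origin, 39 mm above the table; does not move. Open, the pad is 56 mm above the table: 10 mm of room over an unpressed insert on the tongue, so bring the foot in low, along -x, from beyond the jaw
- foot_grip (a point): centre of the slotted card block (38 mm long, 34 wide, 24 high) on one end of the loose wooden foot, 36 mm above its underside, 89 mm from its insert end; grasp it across the 34 mm. x axis: along the foot from insert to block, z up. The foot is a bar 110 x 40 x 24 mm, 0.12 to 0.2 kg. Home, its x axis is that of the pliers and its underside is 12 mm above the table
- foot_end (a point): centre of the end face of the foot at its insert end (12 mm above its underside); this face goes against the stop. Axes as foot_grip
- foot: the wooden foot itself: origin at the centre of its underside, x axis from the insert to the card block. Home, the foot_end is at the stop screw
- insert_top (a point): centre of the top of the brass insert in the foot: an 18 mm disc on a shank, 18 mm from the foot's insert end, standing 10 mm proud at most. It moves straight down into the wood against some 15 N of friction and stays where it is left; it is for the pliers to press, not for the fingers
- insert (a joint): how far the insert is pressed in (m): 0 to 0.002 at the start (top 34 to 32 mm above the foot's underside), 0.007 fully home with the disc on the wood
- handle (a joint): angle of the upper handle (rad): 0 open (sprung), about 0.46 at centre, 0.51 locked on a hard stop. Pressed at the saddle it takes 1 N when empty, up to some 14 N when pressing the insert; the force falls to none at centre and the handle goes the last 4 mm by itself. Without the foot it does not lock. Over 30 N spoils it
- lever (a joint): angle of the release lever (rad): 0 at rest, sprung back; grows as its paddle is pressed down, 0.45 at its stop. At about 0.2 it lifts the locked handle back over centre and the pliers spring open at once. Needs 3 to 7 N; more than 30 N bends it
- lever_paddle (a point): middle of the top of the release lever's flat paddle (34 mm long, 26 mm wide), 52 mm above the table, beyond the handle's end, 202 mm behind the pliers' origin; pressing it straight down by 9 mm trips the pliers, 18 mm is its whole way
- jar: amber jar, 70 mm wide, 100 mm high, bystander
- tin: round biscuit tin, 94 mm wide, 60 mm high, bystander
- carton: cardboard carton 80 x 110 x 60 mm, bystander
- handle_pivot (a point): pivot of the upper handle, 38 mm behind the pliers' origin, 59 mm high, fixed. The handle, 18 mm wide, goes from it 110 mm back. 90 mm out it carries the rubber saddle (30 x 24 mm), set differently each time: its top stands 14 to 26 mm above the handle's centre line. It comes down in an arc, from 111 to 122 mm above the table, 110 mm behind the origin, to 68 to 81 mm and 128 mm when locked
Not all that is in view belongs to the job. Several things have the shape of the foot; the one meant has the colours described above.

How it is judged (in metres and radians):
On the way, in this order (a step that is already met when the one before it is completed fails the run):
1. the foot, on the lower jaw and in line with the pliers, is pushed up against the stop screw (contact force between foot and stop above 0.5 N and x of foot_end in the frame of pliers between 0.033 and 0.05 m and y of insert_top in the frame of pad_point between -0.007 and 0.007 m and z of foot_end in the frame of pliers below 0.029 m and angle between the x axis of foot and the x axis of pliers, either way round below 0.1 rad), for 0.05 s.
2. the pliers stay locked by themselves, not touched, the insert pressed home (value of joint handle above 0.48 rad and value of joint insert above 0.0063 m and contact force between each of the fingers, the arm and handle below 0.5 N), for 0.3 s.
3. the release lever is pressed while the pliers are still locked and the handle is not touched (value of joint lever above 0.08 rad and value of joint handle above 0.4 rad and contact force between the fingers and handle below 0.5 N).
At the end, for the whole second after the job is handed in: the pliers stand open (handle within 0.05 rad, lever within 0.04 rad of rest), the insert is in by over 6.3 of 7 mm, and the foot rests flat on the lower jaw, end face 33 to 50 mm from the pliers' origin, insert within 8 mm of the centre line, turned under 0.12 rad (value of joint handle below 0.05 rad and value of joint lever below 0.04 rad and value of joint insert above 0.0063 m and x of foot_end in the frame of pliers between 0.033 and 0.05 m and y of insert_top in the frame of pad_point between -0.008 and 0.008 m and z of foot_end in the frame of pliers below 0.0265 m and angle between the x axis of foot and the x axis of pliers, either way round below 0.12 rad and linear speed of foot below 0.02 m/s); the robot touches nothing.
It fails at once if the handle is pressed with more than 30 N (contact force between any of the fingers, the arm and handle above 30 N).
It fails at once if the release lever is pressed with more than 30 N (contact force between any of the fingers, the arm and lever above 30 N).
It fails at once if the insert is pressed by the robot (contact force between any of the fingers, the arm and insert above 8 N).
It fails at once if the foot is rammed on the stop with more than 20 N (contact force between foot and stop above 20 N).
It fails at once if other goods are moved by more than 20 mm (distance of any of jar, tin, carton from where it was at the start of the episode above 0.02 m).
It also fails if it takes over 72 s, if anything falls off the work surface, if the arm or the gripper's body presses on something with over 40 N, if the wrist force passes 120 N, or if a joint passes its speed limit or range.

## Robot

A 6-joint arm with a two-finger parallel gripper is mounted at the origin on the work surface. World frame = base frame: x ahead of the robot, y to its left, z up, the work surface at z = 0. Lengths are in mm, angles in degrees, forces in N, time in s.
With the tool pointing down it reaches from about 425 to 950 mm from the base axis. Payload 3.5 kg.
Tool frame: the origin (TCP) lies at the very end of the fingers, on their centre line; the grasp point (between the pads) lies 19 mm behind it; z points along the fingers, x is the direction in which the jaws open and shut, and the axes are right-handed (so a half turn about z gives the same grasp; the last joint's range is limited). The gripper opens to 85 mm and grips with 20 to 120 N. Pads are 22 mm wide; open, the fingers measure 114 mm over their backs; the gripper's body (76 mm by 85 mm) begins 54 mm behind the grasp point. The pads swing forward as they close: fully open they stand 13 mm farther back than shut.
Start: joints at [65.145, 16.404, 90.338, -0, 73.258, -8.594], TCP at [188.967, 647.995, 231.325] pointing down, gripper open.
Joint ranges: [-158.93, 158.93], [-51.34, 127.21], [12.03, 142.37], [-87.48, 267.48], [13.55, 161.25], [-162.69, 162.69]. Speed limits (degrees/s): [159.86, 159.86, 180, 180, 180, 180].

## Interface

Orientations are given as [roll, pitch, yaw] about the fixed x, y, z axes, in that order (R = Rz(yaw) Ry(pitch) Rx(roll)).
In Python, from rig import manip gives the robot as it stands. The module is installed in compiled form; this text tells all that it offers.
- The arm moves only by the tool step_arm, never from a script. Its argument "steps" is a list of rows, each an object with "translation": the shift along the world's x, y, z in mm, a list of three; "turn": the turn, a rotation vector about the world's x, y, z in rad, a list of three; "gripper": the closure, from 0 (fully open) to 1 (shut). A call has exactly 10 rows; each row shifts and turns the pose as measured when the row begins; what a row does not reach is not made up. A row lasts 1/8 s, in which the tool goes at most 62.5 mm and 10.7 degrees, less where a joint would pass 70% of its speed; a pose out of reach is approached as far as the arm can. A call is refused whole if a number of a shift passes 62.5 or a number of a turn 0.188, either way. A call with a gripper value outside its range is refused whole. The fingers move at their own pace and stop on an object; "newtons" is the grip in N (left out, the last holds). Time passes only in rows, so rows that do not move let the fingers close, or fill a call up. It gives the time, the measured TCP pose, the force and the opening at its end, in the units of the state.
- manip.state(): the state, without advancing time (a new reading comes with each control period).
- manip.grab_frame(name): name is "scene" or "top" or "wrist"; returns (picture, depth): 420x560x3 uint8, red, green, blue; 420x560 float32, mm along the optical axis (not along the pixel's ray), 0 where there is no reading.
- manip.camera_model(name): a dict with "fx", "fy", "cx", "cy" (pixels), "R" (3x3) and "t" (3): a world point X has camera coordinates R X + t. Camera axes: x right, y down, z forward; pixel columns grow to the right and rows downward; lengths in mm; the calibration is good to about 2 mm. A picture is of the moment at which its call begins: read the wrist's pose just before it. camera_model takes no time and is no camera call; for the wrist camera it gives the pose at the moment of the call.
- manip.close_job(): hands the job in, once; it reports no verdict.
The state is a dict: "time_s": time; "joint_pos": joint angles; "dq": joint speeds; "effort": joint torques, N m; "ee_pos": TCP position; "orientation": TCP orientation; "ft_force": force on the tool from outside, world axes, zero at the start; "wrist_torque": the same for the moment, N m; "width": finger opening in mm.
Only numpy, scipy, OpenCV 4.12 (cv2) and the standard library are available. Lean on these libraries where they do the work, as an engineer would, in place of code of your own. Each camera call takes 0.05 s, during which the arm holds its last target. There are 200 camera calls.

## Working session

There is one attempt and no reset: what is moved stays moved. The work goes in short steps, Python scripts to look and compute and a tool call to move; the robot and the scene stay as the last step left them, time stands still between calls to the robot, and variables do not carry over. Pictures are saved under pics/ and viewed, about 8 in all and at most 12, crops included, and the job is handed in when it is done.

Besides the shell and the picture viewer there is one more tool, called after ">>>" by a JSON object that holds its "method" and its "body". step_arm: Moves the arm, as the interface text tells. Its arguments: {"type":"object","properties":{"steps":{"type":"array"},"newtons":{"type":"number"}},"required":["steps"]}

```bash
mkdir -p pics; cat > h.py <<'E'
import numpy as np,cv2
from rig import manip
def snap(n,f):
    p,d=manip.grab_frame(n); m=manip.camera_model(n)
    cv2.imwrite('pics/'+f+'.png',p[:,:,::-1]); np.savez('pics/'+f,p=p,d=d,**{k:np.array(v) for k,v in m.items()}); return p,d,m
def load(f): return np.load('pics/'+f+'.npz')
def onz(m,u,v,z):
    R=np.array(m['R']);t=np.array(m['t']);c=-R.T@t
    r=R.T@np.array([(u-m['cx'])/m['fx'],(v-m['cy'])/m['fy'],1.]); return c+r*(z-c[2])/r[2]
def pt(m,u,v,d):
    R=np.array(m['R']);t=np.array(m['t'])
    return R.T@(np.array([(u-m['cx'])/m['fx'],(v-m['cy'])/m['fy'],1.])*d-t)
def proj(m,X):
    c=np.array(m['R'])@np.array(X)+np.array(m['t']); return m['fx']*c[0]/c[2]+m['cx'],m['fy']*c[1]/c[2]+m['cy']
E
python3 - <<'E'
from h import *
for n in ('scene','top'):
    p,d,m=snap(n,n+'0'); print(n,{k:np.round(v,2).tolist() for k,v in m.items()})
a=cv2.imread('pics/scene0.png');b=cv2.imread('pics/top0.png')
print(manip.state())
E
```

```text
scene {'fx': 423.61, 'fy': 423.61, 'cx': 274.84, 'cy': 208.91, 'R': [[-0.28, 0.96, 0.01], [0.7, 0.21, -0.68], [-0.66, -0.18, -0.73]], 't': [179.4, -355.8, 1444.73]}
top {'fx': 397.05, 'fy': 397.05, 'cx': 276.31, 'cy': 209.07, 'R': [[0.03, -1.0, -0.02], [-0.99, -0.02, -0.15], [0.15, 0.02, -0.99]], 't': [-13.88, 571.31, 995.44]}
{'time_s': 0.1, 'joint_pos': array([ 6.51462596e+01,  1.64498324e+01,  9.04125002e+01, -4.73875039e-04,
        7.32593876e+01, -8.59419559e+00]), 'dq': array([ 0.01466556, -0.12323859, -0.20358499, -0.08709822,  0.0419069 ,
       -0.07381983]), 'effort': array([ 1.00770547e-03, -4.07294691e+01, -2.93699598e+01, -1.81326350e-04,
        3.41904270e-03,  1.76947587e-06]), 'ee_pos': array([188.71630851, 647.475503  , 230.08656507]), 'orientation': array([-1.79982259e+02,  1.20421202e-01,  7.37406108e+01]), 'ft_force': array([-0.02585198,  0.35510985,  1.05104863]), 'wrist_torque': array([ 0.00317903,  0.00455212, -0.03935376]), 'width': 85.31925244917063}
```

View pics/top0.png

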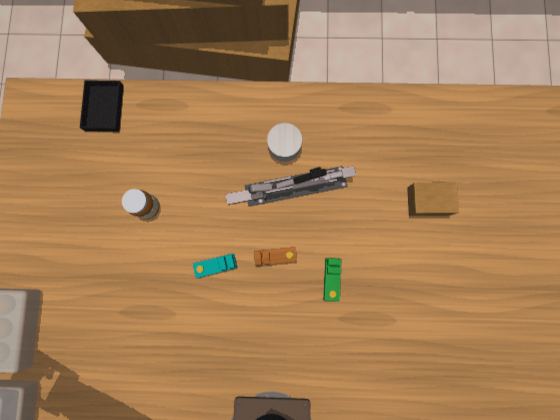

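View pics/scene0.png

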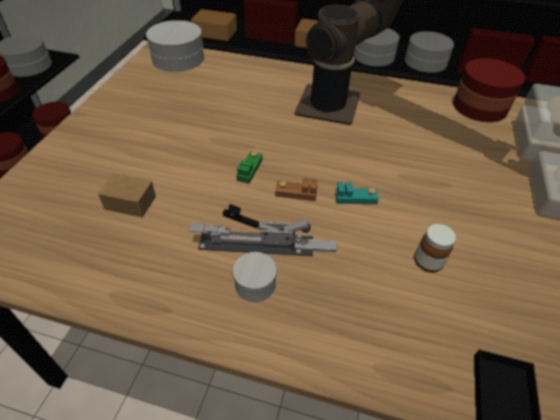

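Candidates with the foot's shape, in the top view: teal (215,266), brown wood (275,257) and green (333,280). The brown one with the brass disc at (290,255) matches the description. Its block is at (262,257), so it points to +y, as the pliers do: jaws at (240,197), paddle at (345,173).

```bash
python3 - <<'E'
from h import *
m=load('top0')
for n,u,v,z in [('insert',290,255,33),('block',262,257,48),('teal',215,266,0),('green',333,280,0),('tonguetip',228,198,12),('paddle',346,172,52),('tin',285,140,60),('jar',138,202,100),('carton',435,198,60)]:
    print(n,onz(m,u,v,z).round(),'depth pt',pt(m,u,v,m['d'][v,u]).round())
p=m['p'][155:305,220:365,::-1]
cv2.imwrite('pics/c1.png',cv2.resize(p,None,fx=4,fy=4,interpolation=cv2.INTER_CUBIC))
E
```

```text
insert [453. -39.  33.] depth pt [453. -39.  31.]
block [446.  33.  48.] depth pt [447.  34.  24.]
teal [420. 161.   0.] depth pt [420. 156.  25.]
green [ 392. -154.    0.] depth pt [ 392. -151.   23.]
tonguetip [603. 132.  12.] depth pt [603. 132.  13.]
paddle [ 672. -180.   52.] depth pt [ 672. -180.   52.]
tin [753. -19.  60.] depth pt [753. -19.  61.]
jar [573. 343. 100.] depth pt [573. 343. 101.]
carton [ 607. -406.   60.] depth pt [ 607. -406.   58.]
```

View pics/c1.png

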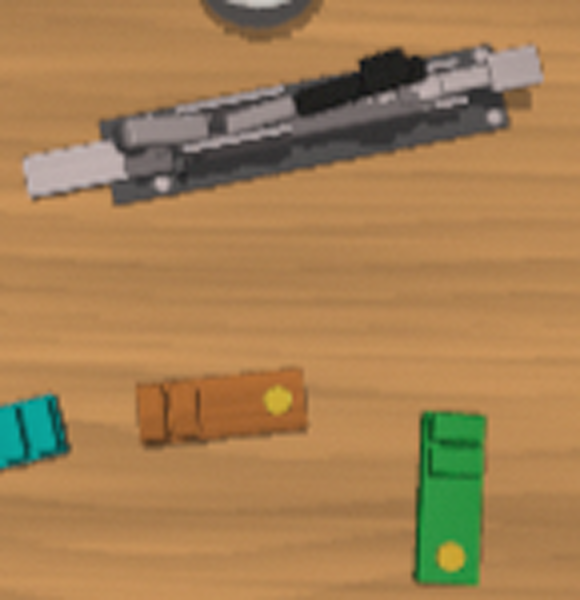

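>>> {"method": "step_arm", "body": {"steps": [{"translation":[25,-56,0],"turn":[0,0,-0.12],"gripper":0},{"translation":[25,-56,0],"turn":[0,0,-0.12],"gripper":0},{"translation":[25,-56,0],"turn":[0,0,-0.12],"gripper":0},{"translation":[25,-56,0],"turn":[0,0,-0.12],"gripper":0},{"translation":[25,-56,0],"turn":[0,0,-0.12],"gripper":0},{"translation":[25,-56,0],"turn":[0,0,-0.12],"gripper":0},{"translation":[25,-56,0],"turn":[0,0,-0.12],"gripper":0},{"translation":[25,-56,0],"turn":[0,0,-0.12],"gripper":0},{"translation":[25,-56,0],"turn":[0,0,-0.12],"gripper":0},{"translation":[25,-56,0],"turn":[0,0,-0.12],"gripper":0}]}}

```text
time_s: 1.35
ee_pos: [437.4, 75.9, 224.4]
orientation: [180.0, 0.3, 3.2]
ft_force: [0.8, 0.7, 0.0]
width: 85.1
```

```bash
python3 - <<'E'
from h import *
s=manip.state();print(s['time_s'],s['ee_pos'],s['orientation'])
m=manip.camera_model('wrist');R=np.array(m['R']);print(-R.T@np.array(m['t']),R.round(2).tolist(),m['fx'])
print(proj(m,[450,0,30]),proj(m,[620,60,30]))
E
```

```text
1.35 [437.39424364  75.90350822 224.44754234] [179.97955674   0.32815794   3.21686163]
[433.52232708 147.3549707  368.00162728] [[1.0, 0.06, -0.01], [0.06, -0.96, 0.29], [0.01, -0.29, -0.96]] 370.327645013244
(np.float64(288.32915968477187), np.float64(254.76430879790797)) (np.float64(471.51267188291195), np.float64(206.08083793194368))
```

```bash
python3 -c "
from h import *
snap('wrist','w1')"
```

```text
(no output)
```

View pics/w1.png

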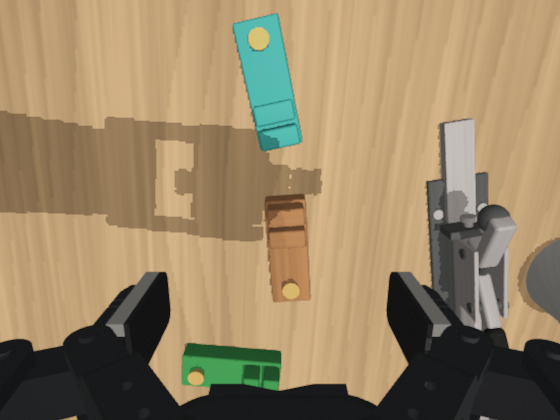

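The brown foot lies at (288,245), with its insert at (290,290) and the block at (287,222). The tongue runs from (458,122) to (460,215), and the stop bracket and screw are at about (462,228). Next I measure both from the depth image.

```bash
cat >> h.py <<'E'
def cloud(m):
    v,u=np.mgrid[0:420,0:560]; d=m['d']; c=np.dstack([(u-m['cx'])/m['fx']*d,(v-m['cy'])/m['fy']*d,d])-m['t']
    X=c@m['R']; X[d==0]=-999; return X
def rect(P):
    (c,s,a)=cv2.minAreaRect(P[:,:2].astype(np.float32)); b=cv2.boxPoints((c,s,a)); 
    e=b[1]-b[0] if np.hypot(*(b[1]-b[0]))>np.hypot(*(b[2]-b[1])) else b[2]-b[1]
    return np.round(c,1),np.round(s,1),round(np.degrees(np.arctan2(e[1],e[0]))%180,2)
E
python3 - <<'E'
from h import *
m=load('w1');X=cloud(m);h=cv2.cvtColor(m['p'],cv2.COLOR_RGB2HSV)
x,y,z=X[...,0],X[...,1],X[...,2]
f=(x>400)&(x<500)&(y>-75)&(y<80)&(z>17)
print('foot',rect(X[f]),f.sum(), 'bar top z',np.median(z[f&(z<28)]))
b=f&(z>40);print('block',rect(X[b]),np.median(z[b]))
i=f&(h[...,0]>20)&(h[...,0]<32)&(h[...,1]>150)&(z>28);print('insert',rect(X[i]),X[i].mean(0).round(1),z[i].max())
t=(x>585)&(x<650)&(y>50)&(y<150)&(z>9)&(z<15)&(h[...,1]<50);print('tongue',rect(X[t]),t.sum(),np.median(z[t]))
E
```

```text
foot (array([450. ,   7.6]), array([ 99.9, 144.8]), np.float32(90.0)) 13437 bar top z 25.876822569067826
block (array([450. ,  43.3]), array([99.9, 73.4]), np.float32(0.0)) 291.1638264515685<stdin>:7: RuntimeWarning: Mean of empty slice.
  ret = um.true_divide(
Traceback (most recent call last):
ValueError: zero-size array to reduction operation maximum which has no identity
```

```bash
python3 - <<'E'
from h import *
m=load('w1');X=cloud(m);h=cv2.cvtColor(m['p'],cv2.COLOR_RGB2HSV)
x,y,z=X[...,0],X[...,1],X[...,2]
f=(x>400)&(x<500)&(y>-75)&(y<80)&(z>17)&(z<60)
print('foot',rect(X[f]),f.sum(), 'bar top z',np.median(z[f&(z<28)]))
b=f&(z>40);print('block',rect(X[b]),np.median(z[b]))
print('insert px',h[290,290],X[290,290].round(1))
i=f&(abs(h[...,0].astype(int)-h[290,290,0])<4)&(h[...,1]>150)&(h[...,2]>170);print('insert',rect(X[i]),i.sum(),X[i].mean(0).round(1),np.median(z[i]))
t=(x>585)&(x<650)&(y>50)&(y<150)&(z>9)&(z<15)&(h[...,1]<50);print('tongue',rect(X[t]),t.sum(),np.median(z[t]))
E
```

```text
foot (array([451.7,  -7.9]), array([ 40. , 110.5]), np.float32(96.67)) 4094 bar top z 25.876822569067826
block (array([447.7,  26.3]), array([34., 38.]), np.float32(96.88)) 49.36616961658108
insert px [ 21 126 216] [455.9 -43.   36.7]
insert (array([0., 0.]), array([0., 0.]), np.float32(0.0)) 0 [nan nan nan] nan
tongue (array([617.4,  90.1]), array([79.9, 55.9]), np.float32(89.78)) 2491 13.485340432935955<stdin>:8: RuntimeWarning: Mean of empty slice.
  ret = um.true_divide(
  return _methods._mean(a, axis=axis, dtype=dtype,
  ret = ret.dtype.type(ret / rcount)
```

```bash
python3 - <<'E'
from h import *
m=load('w1');X=cloud(m);h=cv2.cvtColor(m['p'],cv2.COLOR_RGB2HSV)
x,y,z=X[...,0],X[...,1],X[...,2]
t=((z>9)&(z<16)&(h[...,1]<60)).astype(np.uint8); t[:, :420]=0; t[240:]=0
t=cv2.erode(t,np.ones((3,3),np.uint8))
n,l=cv2.connectedComponents(t); k=l==l[160,458]; print('tongue(eroded 1px)',rect(X[k]),k.sum())
for v in range(122,216,12):
    us=np.where((h[v,:,1]<60)&(z[v]>9)&(z[v]<16))[0]; us=us[us>425]; print(v,us.min(),us.max(),X[v,us.min()].round(1),X[v,us.max()].round(1))
for v in range(196,232,3):print(v,[int(a) for a in z[v,440:500:5]])
m=load('top0');X=cloud(m);z=X[...,2]
for u in (228,236,244,340,344,348,352): 
    vs=[v for v in range(150,215) if z[v,u]>8];print(u,X[vs[0],u].round(1),X[vs[-1],u].round(1))
us=[u for u in range(220,370) if z[172,u]>45];print(X[172,us[-1]].round(1),X[172,us[-1]-14].round(1))
E
```

```text
tongue(eroded 1px) (array([614.1,  78.5]), array([27.8, 99.6]), np.float32(102.45)) 2601
122 450 473 [598.2 126.2   9. ] [618.2 127.3  12.4]
134 442 473 [591.9 114.9  10.9] [620.4 116.4  12.4]
146 443 473 [595.  103.7  10.4] [621.5 105.4  14.4]
158 443 474 [597.2  92.2  10.2] [625.5  94.   13. ]
170 443 474 [599.4  80.5   9.9] [627.4  82.6  13.8]
182 444 474 [602.4  68.6   9.9] [630.4  70.6  12.7]
194 440 482 [600.7  56.3   9.9] [642.7  58.2   9.4]
206 443 484 [606.2  43.8   9.2] [647.1  46.    9.7]
196 [7, 10, 13, 15, 12, 13, 13, 8, 8, 7, 2, 1]
199 [7, 9, 13, 13, 13, 14, 14, 8, 7, 8, 2, 1]
202 [8, 10, 14, 15, 14, 13, 13, 7, 7, 7, 3, 1]
205 [8, 8, 14, 14, 14, 13, 14, 7, 10, 12, 69, 71]
208 [7, 10, 13, 14, 13, 13, 14, 8, 10, 70, 75, 76]
211 [9, 10, 14, 12, 13, 13, 14, 7, 70, 74, 76, 78]
214 [9, 8, 14, 14, 14, 20, 22, 8, 70, 75, 78, 81]
217 [10, 9, 13, 14, 26, 29, 31, 32, 72, 77, 78, 81]
220 [8, 9, 14, 13, 27, 31, 33, 32, 72, 77, 81, 83]
223 [8, 8, 14, 15, 16, 33, 34, 22, 72, 78, 82, 85]
226 [15, 19, 21, 22, 24, 28, 30, 31, 73, 78, 84, 89]
229 [15, 26, 26, 30, 32, 34, 34, 36, 37, 77, 83, 89]
228 [614.  132.3  14.2] [586.8 131.3  13. ]
236 [617.9 111.1  10.6] [593.  110.1  11.2]
244 [623.9  89.6  10.4] [596.5  88.7   9.6]
340 [ 696.5 -170.5    9. ] [ 662.3 -165.4   46.9]
344 [ 682.5 -174.9   52.8] [ 646.1 -181.1   11.2]
348 [ 683.2 -185.6   51.1] [ 659.1 -185.6   50.9]
352 [ 686.3 -196.2   50.2] [ 662.1 -196.2   50.4]
[ 672.7 -201.3   51.1] [ 672.3 -164.9   50.1]
```

The wrist and top views disagree by several mm, because the arm was still settling when I took the wrist picture. I'll retake it at rest, reading the camera pose first.

```bash
sed -i 's/p,d=manip.grab_frame(n); m=manip.camera_model(n)/m=manip.camera_model(n); p,d=manip.grab_frame(n)/' h.py; cat > meas.py <<'E'
from h import *
import sys
def foot(m):
    X=cloud(m);z=X[...,2];x,y=X[...,0],X[...,1]
    f=(x>400)&(x<500)&(y>-75)&(y<80)&(z>17)&(z<60);b=f&(z>40)
    print('foot',rect(X[f]),np.median(z[f&(z<28)]),'block',rect(X[b]),np.median(z[b]))
def tongue(m,v,u):
    X=cloud(m);z=X[...,2];h=cv2.cvtColor(m['p'],cv2.COLOR_RGB2HSV)
    t=((z>8)&(z<17)&(h[...,1]<60)).astype(np.uint8); t=cv2.morphologyEx(t,cv2.MORPH_OPEN,np.ones((7,7),np.uint8))
    n,l=cv2.connectedComponents(t);k=l==l[v,u];print('tongue',rect(X[k]),k.sum())
E
python3 - <<'E'
from meas import *
s=manip.state();print(s['time_s'],s['ee_pos'],np.abs(s['dq']).max())
snap('wrist','w2');m=load('w2');foot(m);tongue(m,160,458)
t=load('top0');foot(t);tongue(t,198,233)
s=manip.state();print(s['time_s'],s['ee_pos'],s['orientation'])
E
```

```text
1.4 [440.06586516  69.60554014 224.70855275] 6.773653307004425
foot (array([ 4.493e+02, -3.000e-01]), array([ 40. , 110.4]), np.float32(97.21)) 25.102684219561866 block (array([445.1,  33.6]), array([33.9, 38.1]), np.float32(97.3)) 48.9583468221127
tongue (array([611.4,  87.5]), array([ 29.2, 100.6]), np.float32(102.69)) 3039
foot (array([4.487e+02, 4.000e-01]), array([ 39.9, 110. ]), np.float32(97.28)) 24.11919838603433 block (array([444.1,  34. ]), array([33.4, 38. ]), np.float32(97.66)) 48.338369860383196
tongue (array([602.2, 121.2]), array([25.7, 27.7]), np.float32(91.04)) 106
1.45 [438.76292654  72.95863688 224.53615635] [179.87075809   0.32745898   2.91547071]
```

>>> {"method": "step_arm", "body": {"steps": [{"translation":[1.5,-10,-32],"turn":[0,0,0.02],"gripper":0},{"translation":[1.5,-10,-32],"turn":[0,0,0.02],"gripper":0},{"translation":[1.5,-10,-32],"turn":[0,0,0.02],"gripper":0},{"translation":[1.5,-10,-32],"turn":[0,0,0.02],"gripper":0},{"translation":[0,0,0],"turn":[0,0,0],"gripper":0},{"translation":[0,0,0],"turn":[0,0,0],"gripper":0},{"translation":[0,0,0],"turn":[0,0,0],"gripper":0},{"translation":[0,0,0],"turn":[0,0,0],"gripper":0},{"translation":[0,0,0],"turn":[0,0,0],"gripper":0},{"translation":[0,0,0],"turn":[0,0,0],"gripper":0}]}}

```text
time_s: 2.7
ee_pos: [445.9, 35.1, 97.5]
orientation: [179.9, -0.1, 7.8]
ft_force: [0.5, -0.1, -0.3]
width: 85.5
```

```bash
python3 - <<'E'
from meas import *
s=manip.state();print(s['time_s'],s['ee_pos'],s['orientation'],np.abs(s['dq']).max())
snap('wrist','w3');m=load('w3');foot(m)
print(manip.state()['ee_pos'],proj(m,[609,87,12]))
E
```

```text
2.7 [445.93716744  35.12909207  97.51921711] [ 1.79920683e+02 -8.61834639e-02  7.84000429e+00] 0.2776435540297634
foot (array([4.495e+02, 2.000e-01]), array([ 40.1, 109.9]), np.float32(97.16)) 25.047121348806844 block (array([445.4,  33.8]), array([33.8, 38.2]), np.float32(96.95)) 48.84869742620291
[445.93612167  35.08668334  97.49649826] (np.float64(548.5017322393146), np.float64(169.09434998378168))
```

>>> {"method": "step_arm", "body": {"steps": [{"translation":[-0.6,-1.3,-12],"turn":[0,0,-0.012],"gripper":0},{"translation":[0,0,-12],"turn":[0,0,0],"gripper":0},{"translation":[0,0,-12],"turn":[0,0,0],"gripper":0},{"translation":[0,0,-12],"turn":[0,0,0],"gripper":0.3},{"translation":[0,0,-12],"turn":[0,0,0],"gripper":0.3},{"translation":[0,0,-12],"turn":[0,0,0],"gripper":0.3},{"translation":[0,0,-1],"turn":[0,0,0],"gripper":0.3},{"translation":[0,0,0],"turn":[0,0,0],"gripper":0.3},{"translation":[0,0,0],"turn":[0,0,0],"gripper":0.3},{"translation":[0,0,0],"turn":[0,0,0],"gripper":0.3}], "newtons": 25}}

```text
time_s: 4.0
ee_pos: [444.7, 33.7, 18.5]
orientation: [179.9, 0.0, 7.1]
ft_force: [-0.8, 0.2, 0.7]
width: 59.7
```

>>> {"method": "step_arm", "body": {"steps": [{"translation":[0,0,6.5],"turn":[0,0,0],"gripper":0.3},{"translation":[0,0,0],"turn":[0,0,0],"gripper":0.3},{"translation":[0,0,0],"turn":[0,0,0],"gripper":0.6},{"translation":[0,0,0],"turn":[0,0,0],"gripper":0.8},{"translation":[0,0,0],"turn":[0,0,0],"gripper":0.8},{"translation":[0,0,0],"turn":[0,0,0],"gripper":0.8},{"translation":[0,0,0],"turn":[0,0,0],"gripper":0.8},{"translation":[0,0,0],"turn":[0,0,0],"gripper":0.8},{"translation":[0,0,0],"turn":[0,0,0],"gripper":0.8},{"translation":[0,0,0],"turn":[0,0,0],"gripper":0.8}], "newtons": 25}}

```text
time_s: 5.25
ee_pos: [445.7, 33.5, 26.7]
orientation: [179.9, -0.1, 7.1]
ft_force: [0.3, -0.2, 0.6]
width: 33.2
```

>>> {"method": "step_arm", "body": {"steps": [{"translation":[0,0,10],"turn":[0,0,0.02],"gripper":0.8},{"translation":[0,5,25],"turn":[0,0,0.02],"gripper":0.8},{"translation":[5,10,40],"turn":[0,0,0.02],"gripper":0.8},{"translation":[10,15,40],"turn":[0,0,0.02],"gripper":0.8},{"translation":[10,15,25],"turn":[0,0,0.016],"gripper":0.8},{"translation":[5,10,10],"turn":[0,0,0],"gripper":0.8},{"translation":[0,0,0],"turn":[0,0,0],"gripper":0.8},{"translation":[0,0,0],"turn":[0,0,0],"gripper":0.8},{"translation":[0,0,0],"turn":[0,0,0],"gripper":0.8},{"translation":[0,0,0],"turn":[0,0,0],"gripper":0.8}]}}

```text
time_s: 6.5
ee_pos: [468.1, 89.9, 175.5]
orientation: [-179.8, 0.8, 12.9]
ft_force: [-0.5, -0.3, -2.8]
width: 33.5
```

```bash
python3 - <<'E'
from meas import *
s=manip.state();print(s['time_s'],s['ee_pos'],s['orientation'],np.abs(s['dq']).max(),s['width'],s['ft_force'])
snap('wrist','w4');m=load('w4');print(manip.state()['ee_pos'])
u,v=map(int,proj(m,[605,105,12]));print(u,v);tongue(m,v,u)
t=load('top0');h=cv2.cvtColor(t['p'],cv2.COLOR_RGB2HSV)
X=cloud(t);print([X[v,232].round(1).tolist() for v in range(188,206,2)])
E
```

```text
6.5 [468.11630577  89.93732847 175.52427235] [-179.82068261    0.79548407   12.85394803] 0.6510328343662193 33.4505272331382 [-0.54468791 -0.30477325 -2.82349726]
[468.06123855  89.93140672 175.47744186]
441 205
tongue (array([611.4,  87.1]), array([ 28.9, 101.6]), np.float32(102.21)) 3574
[[633.2, 123.8, 2.0], [627.8, 123.7, 1.3], [622.1, 123.4, 2.0], [615.0, 122.0, 10.2], [609.4, 121.7, 10.7], [603.4, 121.1, 13.2], [598.2, 121.1, 11.9], [592.5, 120.7, 12.7], [588.9, 122.1, 1.3]]
```

View pics/w4.png

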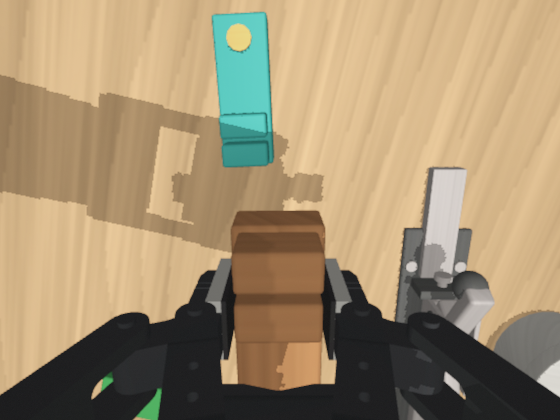

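>>> {"method": "step_arm", "body": {"steps": [{"translation":[15,10,-5],"turn":[0,0,-0.009],"gripper":0.8},{"translation":[25,22,-15],"turn":[0,0,0],"gripper":0.8},{"translation":[28,25,-20],"turn":[0,0,0],"gripper":0.8},{"translation":[25,22,-20],"turn":[0,0,0],"gripper":0.8},{"translation":[18,17,-15],"turn":[0,0,0],"gripper":0.8},{"translation":[9,9,-10],"turn":[0,0,0],"gripper":0.8},{"translation":[0,0,0],"turn":[0,0,0],"gripper":0.8},{"translation":[0,0,0],"turn":[0,0,0],"gripper":0.8},{"translation":[0,0,0],"turn":[0,0,0],"gripper":0.8},{"translation":[0,0,0],"turn":[0,0,0],"gripper":0.8}]}}

```text
time_s: 7.8
ee_pos: [590.8, 195.3, 86.1]
orientation: [-179.9, 0.9, 12.1]
ft_force: [-1.0, -0.5, -0.9]
width: 33.5
```

```bash
cat > plf.py <<'E'
from h import *
O=np.array([628.5,8.95]);A=np.radians(102.35)
a=np.array([np.cos(A),np.sin(A)]);n=np.array([-a[1],a[0]])
def w(x,y=0): return (O+x*a+y*n).round(1)
def st(*T):
    s=manip.state();p=s['ee_pos'];q=p[:2]-O
    print('t',round(s['time_s'],2),'ee',p.round(1),'rpy',s['orientation'].round(2),'pl x,y',(q@a).round(1),(q@n).round(1),'F',s['ft_force'].round(1),'w',round(s['width'],1),'dq',np.abs(s['dq']).max().round(1))
    for x,y,z in T: print('  go',(np.r_[w(x,y),z]-p).round(1))
E
python3 -c "
from plf import *
st((190,0,42));print(a,n)"
```

```text
t 7.8 ee [590.8 195.3  86.1] rpy [-179.9     0.93   12.09] pl x,y 190.1 -3.1 F [-1.  -0.5 -0.9] w 33.5 dq 0.3
  go [ -2.9  -0.7 -44.1]
[-0.21388294  0.9768593 ] [-0.9768593  -0.21388294]
```

>>> {"method": "step_arm", "body": {"steps": [{"translation":[-1.5,-0.7,-8],"turn":[0,-0.016,0.004],"gripper":0.8},{"translation":[-1.4,0,-12],"turn":[0,0,0],"gripper":0.8},{"translation":[0,0,-11],"turn":[0,0,0],"gripper":0.8},{"translation":[0,0,-6],"turn":[0,0,0],"gripper":0.8},{"translation":[0,0,-3],"turn":[0,0,0],"gripper":0.8},{"translation":[0,0,0],"turn":[0,0,0],"gripper":0.8},{"translation":[0,0,0],"turn":[0,0,0],"gripper":0.8},{"translation":[0,0,0],"turn":[0,0,0],"gripper":0.8},{"translation":[0,0,0],"turn":[0,0,0],"gripper":0.8},{"translation":[0,0,0],"turn":[0,0,0],"gripper":0.8}]}}

```text
time_s: 9.05
ee_pos: [587.9, 194.2, 44.2]
orientation: [179.9, -0.1, 12.3]
ft_force: [1.2, -0.1, -1.9]
width: 33.8
```

```bash
python3 - <<'E'
from plf import *
st((150,0,40),(137,0,40))
snap('scene','s1');p=cv2.imread('pics/s1.png')
cv2.imwrite('pics/s1c.png',cv2.resize(p[170:290,210:370],None,fx=5,fy=5,interpolation=cv2.INTER_CUBIC))
E
```

```text
t 9.05 ee [587.9 194.2  44.2] rpy [ 1.7989e+02 -1.0000e-01  1.2320e+01] pl x,y 189.7 0.0 F [ 1.2 -0.1 -1.9] w 33.8 dq 0.1
  go [  8.5 -38.7  -4.2]
  go [ 11.3 -51.4  -4.2]
```

View pics/s1c.png

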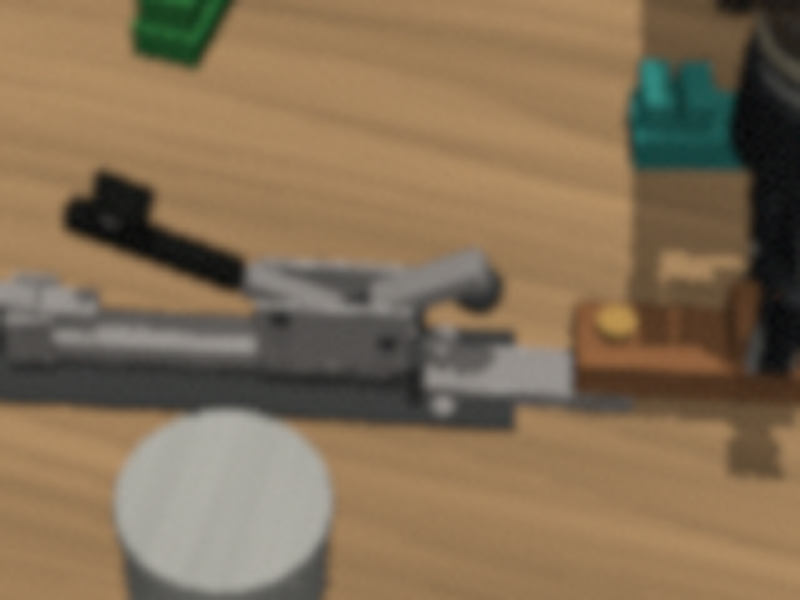

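>>> {"method": "step_arm", "body": {"steps": [{"translation":[1.7,-7.8,-1],"turn":[0,0,0],"gripper":0.8},{"translation":[2.6,-11.7,-1],"turn":[0,0,0],"gripper":0.8},{"translation":[2.6,-11.7,-1],"turn":[0,0,0],"gripper":0.8},{"translation":[1.9,-8.8,0],"turn":[0,0,0],"gripper":0.8},{"translation":[1.1,-4.9,0],"turn":[0,0,0],"gripper":0.8},{"translation":[0,0,0],"turn":[0,0,0],"gripper":0.8},{"translation":[0,0,0],"turn":[0,0,0],"gripper":0.8},{"translation":[0,0,0],"turn":[0,0,0],"gripper":0.8},{"translation":[0,0,0],"turn":[0,0,0],"gripper":0.8},{"translation":[0,0,0],"turn":[0,0,0],"gripper":0.8}], "newtons": 20}}

```text
time_s: 10.35
ee_pos: [598.4, 146.0, 41.0]
orientation: [179.9, -0.1, 12.3]
ft_force: [0.5, 0.9, -2.0]
width: 33.6
```

```bash
python3 -c "
from plf import *
st((136,0,40),(129,0,40))"
```

```text
t 10.35 ee [598.4 146.   41. ] rpy [ 1.7988e+02 -1.1000e-01  1.2310e+01] pl x,y 140.3 0.0 F [ 0.5  0.9 -2. ] w 33.6 dq 0.1
  go [ 1.  -4.2 -1. ]
  go [  2.5 -11.   -1. ]
```

>>> {"method": "step_arm", "body": {"steps": [{"translation":[0.2,-1,-0.2],"turn":[0,0,0],"gripper":0.8},{"translation":[0.2,-1,-0.2],"turn":[0,0,0],"gripper":0.8},{"translation":[0.2,-1,-0.2],"turn":[0,0,0],"gripper":0.8},{"translation":[0.2,-1,0],"turn":[0,0,0],"gripper":0.8},{"translation":[0.2,-1,0],"turn":[0,0,0],"gripper":0.8},{"translation":[0.2,-1,0],"turn":[0,0,0],"gripper":0.8},{"translation":[0.2,-1,0],"turn":[0,0,0],"gripper":0.8},{"translation":[0.2,-1,0],"turn":[0,0,0],"gripper":0.8},{"translation":[0.2,-1,0],"turn":[0,0,0],"gripper":0.8},{"translation":[0.2,-1,0],"turn":[0,0,0],"gripper":0.8}]}}

```text
time_s: 11.6
ee_pos: [600.5, 136.0, 40.5]
orientation: [180.0, -0.1, 12.3]
ft_force: [-1.2, 4.8, -0.5]
width: 33.6
```

>>> {"method": "step_arm", "body": {"steps": [{"translation":[0.2,-0.7,0],"turn":[0,0,0],"gripper":0.8},{"translation":[0.2,-0.7,0],"turn":[0,0,0],"gripper":0.8},{"translation":[0.2,-0.7,0],"turn":[0,0,0],"gripper":0.8},{"translation":[0,0,0],"turn":[0,0,0],"gripper":0.8},{"translation":[0,0,0],"turn":[0,0,0],"gripper":0.8},{"translation":[0,0,0],"turn":[0,0,0],"gripper":0.8},{"translation":[0,0,0],"turn":[0,0,0],"gripper":0.8},{"translation":[0,0,0],"turn":[0,0,0],"gripper":0.8},{"translation":[0,0,0],"turn":[0,0,0],"gripper":0.8},{"translation":[0,0,0],"turn":[0,0,0],"gripper":0.8}]}}

```text
time_s: 12.85
ee_pos: [600.6, 135.9, 40.8]
orientation: [-179.8, -0.1, 12.2]
ft_force: [-1.3, 4.0, -1.3]
width: 33.6
```

```bash
python3 -c "
from plf import *
st()"
```

```text
t 12.85 ee [600.6 135.9  40.8] rpy [-1.7983e+02 -1.0000e-01  1.2250e+01] pl x,y 130.0 0.1 F [-1.3  4.  -1.3] w 33.6 dq 0.1
```

>>> {"method": "step_arm", "body": {"steps": [{"translation":[0,0,-0.7],"turn":[0,0,0],"gripper":0.8},{"translation":[0,0,-0.7],"turn":[0,0,0],"gripper":0.8},{"translation":[0,0,-0.7],"turn":[0,0,0],"gripper":0.8},{"translation":[0,0,-0.5],"turn":[0,0,0],"gripper":0.8},{"translation":[0,0,-0.5],"turn":[0,0,0],"gripper":0.8},{"translation":[0,0,0],"turn":[0,0,0],"gripper":0.8},{"translation":[0,0,0],"turn":[0,0,0],"gripper":0.8},{"translation":[0,0,0],"turn":[0,0,0],"gripper":0.8},{"translation":[0,0,0],"turn":[0,0,0],"gripper":0.8},{"translation":[0,0,0],"turn":[0,0,0],"gripper":0.8}]}}

```text
time_s: 14.1
ee_pos: [600.9, 136.1, 38.8]
orientation: [-179.8, -0.1, 12.2]
ft_force: [-1.4, 4.4, 1.5]
width: 33.6
```

```bash
python3 -c "
from plf import *
st()"
```

```text
t 14.1 ee [600.9 136.1  38.8] rpy [-1.7984e+02 -1.2000e-01  1.2240e+01] pl x,y 130.1 -0.2 F [-1.4  4.4  1.5] w 33.6 dq 0.1
```

>>> {"method": "step_arm", "body": {"steps": [{"translation":[0,0,0],"turn":[0,0,0],"gripper":0.57},{"translation":[0,0,0],"turn":[0,0,0],"gripper":0.52},{"translation":[0,0,0],"turn":[0,0,0],"gripper":0.45},{"translation":[0,0,0],"turn":[0,0,0],"gripper":0.3},{"translation":[0,0,0],"turn":[0,0,0],"gripper":0.3},{"translation":[0,0,0],"turn":[0,0,0],"gripper":0.3},{"translation":[0,0,10],"turn":[0,0,0],"gripper":0.3},{"translation":[0,0,20],"turn":[0,0,0],"gripper":0.3},{"translation":[0,0,35],"turn":[0,0,0],"gripper":0.3},{"translation":[0,0,40],"turn":[0,0,0],"gripper":0.3}]}}

```text
time_s: 15.35
ee_pos: [600.2, 133.2, 146.1]
orientation: [179.9, 0.1, 12.3]
ft_force: [0.3, 0.7, -0.1]
width: 59.9
```

```bash
python3 - <<'E'
from plf import *
st((-110,0,180))
snap('top','t2');p=cv2.imread('pics/t2.png');cv2.imwrite('pics/t2c.png',cv2.resize(p[150:225,210:365],None,fx=5,fy=5,interpolation=cv2.INTER_CUBIC))
E
```

```text
t 15.35 ee [600.2 133.2 146.1] rpy [1.7993e+02 6.0000e-02 1.2310e+01] pl x,y 127.5 1.1 F [ 0.3  0.7 -0.1] w 59.9 dq 33.7
  go [  51.8 -231.7   33.9]
```

>>> {"method": "step_arm", "body": {"steps": [{"translation":[4,-16,10],"turn":[0,0,0],"gripper":0.6},{"translation":[7,-32,5],"turn":[0,0,0],"gripper":1},{"translation":[9,-40,5],"turn":[0,0,0],"gripper":1},{"translation":[9,-40,0],"turn":[0,0,0],"gripper":1},{"translation":[9,-40,0],"turn":[0,0,0],"gripper":1},{"translation":[8,-36,0],"turn":[0,0,0],"gripper":1},{"translation":[4,-18,0],"turn":[0,0,0],"gripper":1},{"translation":[2,-8,0],"turn":[0,0,0],"gripper":1},{"translation":[0,0,0],"turn":[0,0,0],"gripper":1},{"translation":[0,0,0],"turn":[0,0,0],"gripper":1}]}}

```text
time_s: 16.65
ee_pos: [657.4, -107.7, 181.9]
orientation: [179.7, -0.9, 12.4]
ft_force: [-0.2, 0.3, -0.3]
width: 0.2
```

```bash
python3 - <<'E'
from plf import *
st((-110,0,135))
for nm in ('top0','t2'):
    m=load(nm);X=cloud(m);q=X[...,:2]-O;px=q@a;py=q@n;z=X[...,2]
    for x in range(-150,-60,6):
        k=(abs(px-x)<3)&(abs(py)<20)&(z<140);
        if k.sum(): j=z[k].argmax();print(x,k.sum(),z[k].max().round(1),py[k][j].round(1),end=' | ')
    print()
    k=(abs(py)<16)&(z>104)&(z<140)&(px<-80)&(px>-140);print('saddle',rect(np.c_[px[k],py[k]]),np.median(z[k]),k.sum())
snap('wrist','w5')
E
```

```text
t 16.65 ee [ 657.4 -107.7  181.9] rpy [179.7   -0.94  12.39] pl x,y -120.1 -3.3 F [-0.2  0.3 -0.3] w 0.2 dq 0.3
  go [ -5.4   9.2 -46.9]
-150 38 49.9 -0.2 | -144 36 50.0 -14.8 | -138 24 107.5 -2.5 | -132 42 114.2 -6.9 | -126 47 114.9 5.6 | -120 43 128.0 4.6 | -114 53 128.5 6.2 | -108 51 124.7 1.5 | -102 50 122.0 -0.5 | -96 51 119.3 -2.0 | -90 38 96.0 1.3 | -84 42 94.8 3.1 | -78 40 90.3 -2.4 | -72 37 88.4 3.3 | -66 38 83.2 -3.4 | 
saddle (array([-114.5,   -0.8]), array([25. , 40.9]), np.float32(176.7)) 118.24536881773966 148
-150 38 52.3 0.3 | -144 35 49.1 0.8 | -138 24 50.7 0.1 | -132 42 116.5 -3.4 | -126 45 114.2 0.5 | -120 44 128.8 7.2 | -114 53 129.1 -0.9 | -108 50 124.1 -10.8 | -102 51 121.9 2.4 | -96 53 118.8 0.8 | -90 39 97.7 -0.8 | -84 42 91.8 4.5 | -78 37 91.3 0.4 | -72 38 87.3 -2.0 | -66 37 84.8 -0.5 | 
saddle (array([-114.6,   -0.8]), array([40.7, 23.8]), np.float32(1.28)) 118.87562582037357 147
```

View pics/w5.png

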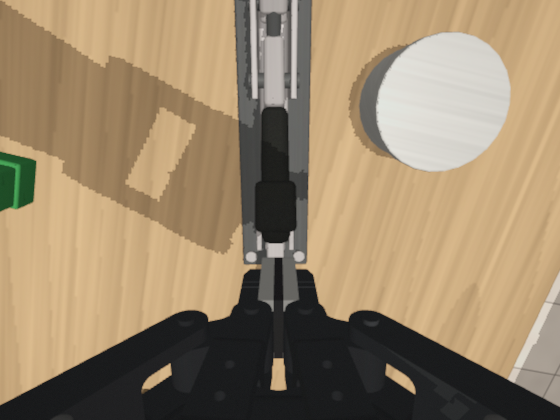

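>>> {"method": "step_arm", "body": {"steps": [{"translation":[-2,3,-8],"turn":[0.005,0.016,0],"gripper":1},{"translation":[-1.9,3.4,-12],"turn":[0,0,0],"gripper":1},{"translation":[0,0,-10],"turn":[0,0,0],"gripper":1},{"translation":[0,0,-6],"turn":[0,0,0],"gripper":1},{"translation":[0,0,-3],"turn":[0,0,0],"gripper":1},{"translation":[0,0,0],"turn":[0,0,0],"gripper":1},{"translation":[0,0,0],"turn":[0,0,0],"gripper":1},{"translation":[0,0,0],"turn":[0,0,0],"gripper":1},{"translation":[0,0,0],"turn":[0,0,0],"gripper":1},{"translation":[0,0,0],"turn":[0,0,0],"gripper":1}]}}

```text
time_s: 17.95
ee_pos: [653.1, -98.6, 140.2]
orientation: [-179.8, -0.0, 12.5]
ft_force: [-0.4, -0.2, -0.2]
width: -0.1
```

```bash
python3 -c "
from plf import *
st((-113,-0.8,132),(-128,-0.8,83))"
```

```text
t 17.95 ee [653.1 -98.6 140.2] rpy [-1.7978e+02 -4.0000e-02  1.2550e+01] pl x,y -110.3 -1.0 F [-0.4 -0.2 -0.2] w -0.1 dq 0.1
  go [ 0.4 -2.7 -8.2]
  go [  3.6 -17.3 -57.2]
```

>>> {"method": "step_arm", "body": {"steps": [{"translation":[0.1,-0.7,-3],"turn":[0,0,0],"gripper":1},{"translation":[0.1,-0.7,-3],"turn":[0,0,0],"gripper":1},{"translation":[0.1,-0.7,-2],"turn":[0,0,0],"gripper":1},{"translation":[0.1,-0.7,-2],"turn":[0,0,0],"gripper":1},{"translation":[0.1,-0.7,-2],"turn":[0,0,0],"gripper":1},{"translation":[0.1,-0.7,-2],"turn":[0,0,0],"gripper":1},{"translation":[0.1,-0.7,-2],"turn":[0,0,0],"gripper":1},{"translation":[0.1,-0.7,-2],"turn":[0,0,0],"gripper":1},{"translation":[0.1,-0.7,-2],"turn":[0,0,0],"gripper":1},{"translation":[0.1,-0.7,-2],"turn":[0,0,0],"gripper":1}]}}

```text
time_s: 19.2
ee_pos: [655.1, -107.7, 118.6]
orientation: [-180.0, -0.1, 12.6]
ft_force: [-0.2, -1.6, 1.8]
width: 0.0
```

```bash
python3 -c "
from plf import *
st()"
```

```text
t 19.2 ee [ 655.1 -107.7  118.6] rpy [-1.800e+02 -1.500e-01  1.256e+01] pl x,y -119.7 -1.0 F [-0.2 -1.6  1.8] w 0.0 dq 1.8
```

>>> {"method": "step_arm", "body": {"steps": [{"translation":[0,-0.2,-2],"turn":[0,0,0],"gripper":1},{"translation":[0,-0.2,-2],"turn":[0,0,0],"gripper":1},{"translation":[0,-0.2,-2],"turn":[0,0,0],"gripper":1},{"translation":[0.1,-0.3,-2],"turn":[0,0,0],"gripper":1},{"translation":[0.1,-0.3,-2],"turn":[0,0,0],"gripper":1},{"translation":[0.1,-0.3,-2],"turn":[0,0,0],"gripper":1},{"translation":[0.1,-0.3,-2],"turn":[0,0,0],"gripper":1},{"translation":[0.1,-0.3,-2],"turn":[0,0,0],"gripper":1},{"translation":[0.1,-0.3,-2],"turn":[0,0,0],"gripper":1},{"translation":[0.1,-0.3,-2],"turn":[0,0,0],"gripper":1}]}}

```text
time_s: 20.45
ee_pos: [656.5, -110.8, 110.1]
orientation: [180.0, -0.0, 12.6]
ft_force: [-4.6, -0.8, 8.7]
width: -0.1
```

```bash
python3 -c "
from plf import *
st()"
```

```text
t 20.45 ee [ 656.5 -110.8  110.1] rpy [ 1.7998e+02 -2.0000e-02  1.2600e+01] pl x,y -123.0 -1.7 F [-4.6 -0.8  8.7] w -0.1 dq 0.5
```

>>> {"method": "step_arm", "body": {"steps": [{"translation":[-0.4,-0.2,-3],"turn":[0,0,0],"gripper":1},{"translation":[-0.2,-0.3,-3],"turn":[0,0,0],"gripper":1},{"translation":[0,-0.3,-3],"turn":[0,0,0],"gripper":1},{"translation":[0,-0.3,-3],"turn":[0,0,0],"gripper":1},{"translation":[0,-0.3,-3],"turn":[0,0,0],"gripper":1},{"translation":[0,-0.3,-3],"turn":[0,0,0],"gripper":1},{"translation":[0,-0.3,-3],"turn":[0,0,0],"gripper":1},{"translation":[0,-0.3,-3],"turn":[0,0,0],"gripper":1},{"translation":[0,-0.3,-3],"turn":[0,0,0],"gripper":1},{"translation":[0,-0.3,-3],"turn":[0,0,0],"gripper":1}]}}

```text
time_s: 21.7
ee_pos: [657.2, -114.2, 103.2]
orientation: [179.9, 0.2, 12.7]
ft_force: [-2.3, -1.8, 9.2]
width: 0.1
```

```bash
python3 -c "
from plf import *
st()"
```

```text
t 21.7 ee [ 657.2 -114.2  103.2] rpy [179.88   0.19  12.72] pl x,y -126.5 -1.7 F [-2.3 -1.8  9.2] w 0.1 dq 0.7
```

>>> {"method": "step_arm", "body": {"steps": [{"translation":[-0.2,0,-4],"turn":[0,0,0],"gripper":1},{"translation":[-0.2,0,-4],"turn":[0,0,0],"gripper":1},{"translation":[0,0,-4],"turn":[0,0,0],"gripper":1},{"translation":[0,0,-4],"turn":[0,0,0],"gripper":1},{"translation":[0,0,-4],"turn":[0,0,0],"gripper":1},{"translation":[0,0,-4],"turn":[0,0,0],"gripper":1},{"translation":[0,0,-4],"turn":[0,0,0],"gripper":1},{"translation":[0,0,-4],"turn":[0,0,0],"gripper":1},{"translation":[0,0,-3],"turn":[0,0,0],"gripper":1},{"translation":[0,0,-2],"turn":[0,0,0],"gripper":1}]}}

```text
time_s: 22.95
ee_pos: [658.1, -119.9, 78.8]
orientation: [179.2, 0.3, 12.8]
ft_force: [-0.9, 0.0, -0.0]
width: 0.2
```

```bash
python3 -c "
from plf import *
st()"
```

```text
t 22.95 ee [ 658.1 -119.9   78.8] rpy [179.24   0.29  12.81] pl x,y -132.2 -1.3 F [-0.9  0.  -0. ] w 0.2 dq 1.6
```

>>> {"method": "step_arm", "body": {"steps": [{"translation":[0,0,6],"turn":[0,0,0],"gripper":1},{"translation":[0,0,12],"turn":[0,0,0],"gripper":1},{"translation":[2,-8,14],"turn":[0,0,0],"gripper":1},{"translation":[4,-16,10],"turn":[0.012,-0.005,-0.008],"gripper":1},{"translation":[4,-18,0],"turn":[0,0,0],"gripper":1},{"translation":[3,-14,0],"turn":[0,0,0],"gripper":1},{"translation":[1,-6,0],"turn":[0,0,0],"gripper":1},{"translation":[0,0,0],"turn":[0,0,0],"gripper":1},{"translation":[0,0,0],"turn":[0,0,0],"gripper":1},{"translation":[0,0,0],"turn":[0,0,0],"gripper":1}]}}

```text
time_s: 24.2
ee_pos: [671.4, -185.5, 121.1]
orientation: [-179.9, 0.0, 12.3]
ft_force: [-0.7, 0.6, 0.5]
width: -0.1
```

```bash
python3 - <<'E'
from plf import *
st((-204,0,60))
snap('wrist','w6');snap('top','t3');m=load('top0')
for nm in ('w6','t3'):
    m=load(nm);X=cloud(m);q=X[...,:2]-O;px=q@a;py=q@n;z=X[...,2];s=np.abs(py)<8
    print(nm,[(x,z[s&(abs(px-x)<3)&(z<100)].max().round(1) if (s&(abs(px-x)<3)&(z<100)).any() else 0) for x in range(-216,150,12)])
p=cv2.imread('pics/w6.png');q=cv2.imread('pics/t3.png')[140:220,210:370]
cv2.imwrite('pics/w6c.png',np.vstack([p,cv2.resize(q,(560,280),interpolation=cv2.INTER_CUBIC)])[:, :][:700]) if 0 else cv2.imwrite('pics/w6c.png',np.vstack([p[:320],cv2.resize(q,(560,280),interpolation=cv2.INTER_CUBIC)]))
E
```

```text
t 24.2 ee [ 671.4 -185.5  121.1] rpy [-1.7987e+02  1.0000e-02  1.2270e+01] pl x,y -199.1 -0.3 F [-0.7  0.6  0.5] w -0.1 dq 0.3
  go [  0.7  -4.8 -61.1]
w6 [(-216, np.float64(54.9)), (-204, np.float64(54.9)), (-192, np.float64(54.7)), (-180, np.float64(52.3)), (-168, np.float64(51.9)), (-156, np.float64(51.9)), (-144, np.float64(79.6)), (-132, np.float64(81.1)), (-120, np.float64(82.0)), (-108, np.float64(65.5)), (-96, np.float64(66.0)), (-84, np.float64(66.8)), (-72, 0), (-60, 0), (-48, 0), (-36, 0), (-24, 0), (-12, 0), (0, 0), (12, 0), (24, 0), (36, 0), (48, 0), (60, 0), (72, 0), (84, 0), (96, 0), (108, 0), (120, 0), (132, 0), (144, 0)]
t3 [(-216, 0), (-204, 0), (-192, 0), (-180, 0), (-168, 0), (-156, 0), (-144, np.float64(77.3)), (-132, np.float64(80.8)), (-120, np.float64(80.5)), (-108, np.float64(66.8)), (-96, np.float64(65.0)), (-84, np.float64(66.0)), (-72, np.float64(68.7)), (-60, np.float64(65.8)), (-48, np.float64(68.1)), (-36, np.float64(69.7)), (-24, np.float64(69.6)), (-12, np.float64(69.6)), (0, np.float64(67.8)), (12, np.float64(68.3)), (24, np.float64(68.0)), (36, np.float64(69.8)), (48, np.float64(70.2)), (60, np.float64(72.5)), (72, np.float64(57.0)), (84, np.float64(42.5)), (96, np.float64(39.0)), (108, np.float64(39.3)), (120, np.float64(63.6)), (132, np.float64(63.6)), (144, np.float64(64.6))]
```

View pics/w6c.png

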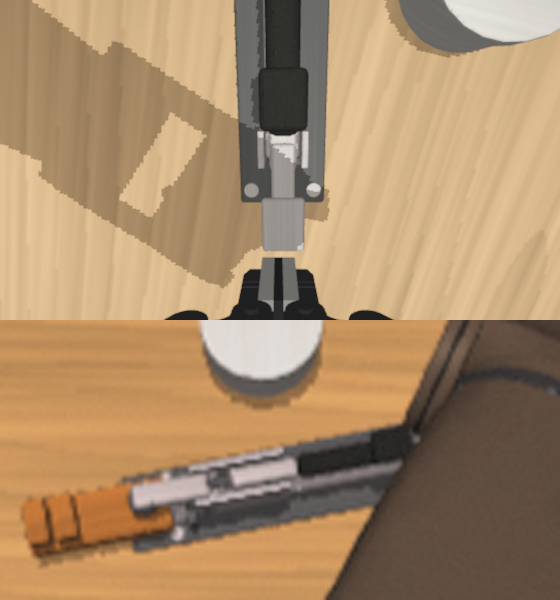

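>>> {"method": "step_arm", "body": {"steps": [{"translation":[0.4,-2,-10],"turn":[0,0,0],"gripper":1},{"translation":[0.3,-2,-15],"turn":[0,0,0],"gripper":1},{"translation":[0,0,-14],"turn":[0,0,0],"gripper":1},{"translation":[0,0,-8],"turn":[0,0,0],"gripper":1},{"translation":[0,0,-4],"turn":[0,0,0],"gripper":1},{"translation":[0,0,0],"turn":[0,0,0],"gripper":1},{"translation":[0,0,0],"turn":[0,0,0],"gripper":1},{"translation":[0,0,0],"turn":[0,0,0],"gripper":1},{"translation":[0,0,0],"turn":[0,0,0],"gripper":1},{"translation":[0,0,0],"turn":[0,0,0],"gripper":1}]}}

```text
time_s: 25.55
ee_pos: [672.2, -189.1, 66.7]
orientation: [-179.9, -0.0, 12.3]
ft_force: [0.7, -0.3, -0.6]
width: -0.1
```

```bash
python3 -c "
from plf import *
st((-203,0,52))"
```

```text
t 25.55 ee [ 672.2 -189.1   66.7] rpy [-1.7988e+02 -1.0000e-02  1.2330e+01] pl x,y -202.8 -0.4 F [ 0.7 -0.3 -0.6] w -0.1 dq 0.2
  go [ -0.3  -0.3 -14.7]
```

>>> {"method": "step_arm", "body": {"steps": [{"translation":[0,0,-3],"turn":[0,0,0],"gripper":1},{"translation":[0,0,-3],"turn":[0,0,0],"gripper":1},{"translation":[0,0,-3],"turn":[0,0,0],"gripper":1},{"translation":[0,0,-2],"turn":[0,0,0],"gripper":1},{"translation":[0,0,-2],"turn":[0,0,0],"gripper":1},{"translation":[0,0,-2],"turn":[0,0,0],"gripper":1},{"translation":[0,0,-2],"turn":[0,0,0],"gripper":1},{"translation":[0,0,-2],"turn":[0,0,0],"gripper":1},{"translation":[0,0,-2],"turn":[0,0,0],"gripper":1},{"translation":[0,0,-2],"turn":[0,0,0],"gripper":1}]}}

```text
time_s: 26.8
ee_pos: [672.6, -190.5, 44.4]
orientation: [180.0, -0.0, 12.4]
ft_force: [-1.1, -1.0, 3.3]
width: 0.4
```

```bash
python3 -c "
from plf import *
st()"
```

```text
t 26.8 ee [ 672.6 -190.5   44.4] rpy [ 1.7997e+02 -2.0000e-02  1.2350e+01] pl x,y -204.2 -0.5 F [-1.1 -1.   3.3] w 0.4 dq 1.4
```

Contact at 3.3 N with about 7.5 mm of travel. I'll press about 6 mm more, then lift off.

>>> {"method": "step_arm", "body": {"steps": [{"translation":[0,0,-2],"turn":[0,0,0],"gripper":1},{"translation":[0,0,-2],"turn":[0,0,0],"gripper":1},{"translation":[0,0,-2],"turn":[0,0,0],"gripper":1},{"translation":[0,0,-2],"turn":[0,0,0],"gripper":1},{"translation":[0,0,-2],"turn":[0,0,0],"gripper":1},{"translation":[0,0,-2],"turn":[0,0,0],"gripper":1},{"translation":[0,0,0],"turn":[0,0,0],"gripper":1},{"translation":[0,0,0],"turn":[0,0,0],"gripper":1},{"translation":[0,0,0],"turn":[0,0,0],"gripper":1},{"translation":[0,0,0],"turn":[0,0,0],"gripper":1}]}}

```text
time_s: 28.05
ee_pos: [673.1, -190.6, 33.4]
orientation: [180.0, -0.0, 12.4]
ft_force: [-2.3, -0.6, 3.9]
width: -0.1
```

```bash
cat > prof.py <<'E'
from plf import *
def prof(nm):
    m=load(nm);X=cloud(m);q=X[...,:2]-O;px=q@a;py=q@n;z=X[...,2];s=np.abs(py)<8
    print(nm,[(x,float(z[s&(abs(px-x)<3)&(z<140)].max().round(0)) if (s&(abs(px-x)<3)&(z<140)).any() else 0) for x in range(-216,150,12)])
E
python3 - <<'E'
from prof import *
st();snap('wrist','w7');prof('w7')
E
```

```text
t 28.05 ee [ 673.1 -190.6   33.4] rpy [ 1.7996e+02 -3.0000e-02  1.2370e+01] pl x,y -204.4 -0.9 F [-2.3 -0.6  3.9] w -0.1 dq 0.1
w7 [(-216, 89.0), (-204, 101.0), (-192, 123.0), (-180, 42.0), (-168, 48.0), (-156, 52.0), (-144, 56.0), (-132, 115.0), (-120, 122.0), (-108, 0), (-96, 0), (-84, 0), (-72, 0), (-60, 0), (-48, 0), (-36, 0), (-24, 0), (-12, 0), (0, 0), (12, 0), (24, 0), (36, 0), (48, 0), (60, 0), (72, 0), (84, 0), (96, 0), (108, 0), (120, 0), (132, 0), (144, 0)]
```

>>> {"method": "step_arm", "body": {"steps": [{"translation":[0,0,5],"turn":[0,0,0],"gripper":1},{"translation":[0,0,12],"turn":[0,0,0],"gripper":1},{"translation":[0,-5,20],"turn":[0,0,0],"gripper":1},{"translation":[0,-10,25],"turn":[0,0,0],"gripper":1},{"translation":[-10,-15,25],"turn":[0,0,0],"gripper":1},{"translation":[-20,-20,20],"turn":[0,0,0],"gripper":1},{"translation":[-20,-20,10],"turn":[0,0,0],"gripper":1},{"translation":[-10,-10,0],"turn":[0,0,0],"gripper":1},{"translation":[0,0,0],"turn":[0,0,0],"gripper":1},{"translation":[0,0,0],"turn":[0,0,0],"gripper":1}]}}

```text
time_s: 29.35
ee_pos: [612.5, -270.6, 158.1]
orientation: [-180.0, -0.3, 12.4]
ft_force: [-0.2, -0.4, -0.4]
width: -0.0
```

```bash
python3 - <<'E'
from prof import *
st()
snap('top','t4');snap('wrist','w8');snap('scene','s4');prof('t4');prof('w8')
for nm in('t4','s4'):
    m=load(nm);X=cloud(m);q=X[...,:2]-O;px=q@a;py=q@n;z=X[...,2];h=cv2.cvtColor(m['p'],cv2.COLOR_RGB2HSV)
    k=(abs(py)<30)&(px>75)&(px<170)&(z>26)&(z<70);print('foot',rect(np.c_[px[k],py[k]]),px[k].max(),k.sum(),'bar z',np.median(z[k&(px<105)]),'tongue/bar')
p=cv2.imread('pics/t4.png')[150:215,215:365];s=cv2.imread('pics/s4.png')[175:265,180:360]
cv2.imwrite('pics/fin.png',np.vstack([cv2.resize(p,(640,278),interpolation=2),cv2.resize(s,(640,320),interpolation=2)]))
E
```

```text
t 29.35 ee [ 612.5 -270.6  158.1] rpy [-179.96   -0.34   12.39] pl x,y -269.6 75.4 F [-0.2 -0.4 -0.4] w -0.0 dq 0.4
t4 [(-216, 54.0), (-204, 55.0), (-192, 56.0), (-180, 52.0), (-168, 55.0), (-156, 54.0), (-144, 50.0), (-132, 114.0), (-120, 128.0), (-108, 124.0), (-96, 117.0), (-84, 94.0), (-72, 88.0), (-60, 82.0), (-48, 75.0), (-36, 72.0), (-24, 63.0), (-12, 58.0), (0, 61.0), (12, 69.0), (24, 78.0), (36, 86.0), (48, 90.0), (60, 81.0), (72, 41.0), (84, 39.0), (96, 39.0), (108, 38.0), (120, 62.0), (132, 61.0), (144, 65.0)]
w8 [(-216, 55.0), (-204, 55.0), (-192, 55.0), (-180, 52.0), (-168, 52.0), (-156, 52.0), (-144, 49.0), (-132, 8.0), (-120, 0), (-108, 0), (-96, 0), (-84, 0), (-72, 0), (-60, 0), (-48, 0), (-36, 0), (-24, 0), (-12, 0), (0, 0), (12, 0), (24, 0), (36, 0), (48, 0), (60, 0), (72, 0), (84, 0), (96, 0), (108, 0), (120, 0), (132, 0), (144, 0)]
foot (array([113.3,   2.2]), array([75.9, 40.2]), np.float32(0.46)) 151.10291252288516 459 bar z 36.1196269358338 tongue/bar
foot (array([112.8,  -1.7]), array([41. , 75.7]), np.float32(179.59)) 150.52556543669888 605 bar z 36.63361446103548 tongue/bar
```

View pics/fin.png

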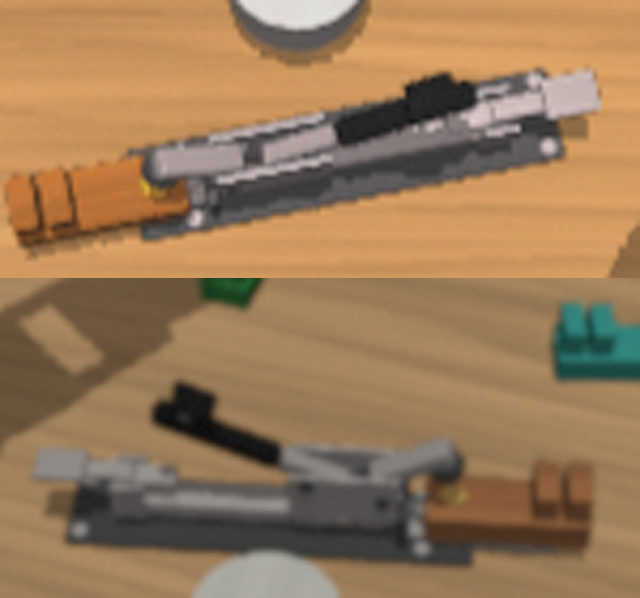

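The pliers are open, and the foot lies in line under the jaw with its end at about 41 mm. I'll check the insert height, then hand in.

```bash
python3 - <<'E'
from plf import *
for nm in('s4','t4'):
    m=load(nm);X=cloud(m);q=X[...,:2]-O;px=q@a;py=q@n;z=X[...,2];h=cv2.cvtColor(m['p'],cv2.COLOR_RGB2HSV)
    k=(abs(py)<14)&(px>45)&(px<72)&(z>30)&(z<50)&(h[...,0]>17)&(h[...,0]<35)&(h[...,1]>90)
    b=(abs(py)<18)&(px>75)&(px<105)
    print(nm,k.sum(),np.median(z[k]) if k.any() else None,'bar',np.median(z[b]))
st();manip.close_job()
E
```

```text
s4 26 39.52479701969718 bar 36.46112345889268
t4 11 37.83437505809858 bar 36.265237429560855
t 29.5 ee [ 612.5 -270.3  157.7] rpy [-179.95   -0.3    12.43] pl x,y -269.4 75.4 F [-0.4 -0.7  0.2] w -0.2 dq 0.2
the job is handed in; nothing more can be done
```

The job is done and handed in at about 29.5 s of the 72 s allowed; it gave no verdict.

**What I did:**
- I slid the brown wooden foot along the tongue until it touched the stop screw with a steady force of about 4 N. Its end then lay about 41 mm from the pliers' origin. I set it down on the tongue and let go.
- I pressed the saddle until the handle snapped over centre. I only read the force between moves; the highest reading there was about 9 N.
- With the hand off, depth images showed the saddle top flat at about 80 mm, which is the locked position.
- I pressed the release lever, with readings of 3 to 4 N, until the handle was back up at about 122 mm, then moved the arm clear.

**Last checks:**
- **Pliers:** the handle and the lever are back where they were at the start.
- **Foot:** it lies flat (bar top at about 36 mm) and turned less than 1°. Its end is still at about 41 mm.
- **Insert:** its top is about 1.5 to 3 mm above the wood, as it should be when fully home. This comes from only a few pixels.
- **Disagreement:** the two cameras put the foot about 2 mm to opposite sides of the centre line, within the 8 mm limit.
- **Not checked:** I did not measure the jar, tin and carton again; the arm kept clear of them.

The first wrist picture was taken while the arm was still settling, so I retook it before using it.

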